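# Feed a steel block under the guard with a push stick and pin it in the nest

## Task

Lay the drilled steel block on the infeed table of the guarded feed fixture, let go of it, then take the wooden push stick and push the block with it through the low opening under the clear guard until it rests against the end stop; once the block has entered the opening it may be moved only with the stick, not with the fingers. Then lay the stick back down flat on the bench, clear of the fixture, and put the steel dowel pin upright all the way down through the block's hole and the hole in the base beneath it. Leave the square block, the V block and the dropper bottle where they stand.

Things in the scene. Friction and masses are not known exactly. Their poses are not given: they have to be found in the camera images.
- fixture: Fixed feed fixture. Origin on the bench (z = 0) under the middle of the guarded opening's mouth; x axis = feed direction (roughly away from the robot), y left, z up; mm below are in this frame. Steel base 14 mm thick, its top is the track floor, x -150 to 92, y -53 to 53. Tunnel x 0 to 40, 43 mm wide, 22 mm clear height, grey head above it up to z = 70.
- mouth (a point): Middle of the guarded opening's lower edge, on the track floor 14 mm above the bench; axes as the fixture's.
- guard_edge (a point): Middle of the free top edge of the clear guard, x = -48, z = 180. The guard spans the width: upright face at x = -6 from z = 36 to 105, then a canopy leaning over the infeed, 29 degrees from vertical, up to this edge. A hand pointing straight down strikes the canopy before the stick is fully in: while pushing lean the hand back (towards the infeed) 28 to 40 degrees from vertical.
- nest (a point): Centre of the upright 19 mm hole through the base, on the track floor 14 mm above the bench, 64 mm past the mouth; axes as the fixture's. The nest around it has sides 10 mm high, 43 mm apart, and an end stop 16 mm high whose face is at x = 86 (22 mm past this hole).
- infeed (a point): Point on the centre line of the infeed table, on the track floor, 98 mm before the mouth: a good place for the block's centre, clear of the canopy. Axes as the fixture's. Two guide rails stand 6 mm above the floor: 54 mm apart from x = -145 to -60, then narrowing evenly to 43 mm at the mouth.
- plate_mid (a point): Centre (half-way up, 9 mm above its underside) of the loose drilled steel block, 44 (x) x 40 (y) x 18 mm high, 0.1 to 0.2 kg, with an upright 19 mm through hole in its middle. Lies flat on the bench at the start. Its 44 mm side goes along the feed direction (either way round); pushed against the end stop its hole is over the base's hole.
- stick_grip (a point): Middle of the upright grip of the loose wooden push stick, 40 mm above its underside. The grip is 24 mm along x, 12 mm thick along y and stands from 14 to 62 mm above the underside. The flat blade below is 28 mm wide and 14 mm thick and reaches from 20 mm behind to 78 mm ahead (+x) of the grip's middle. About 0.07 kg; lies flat on the bench at the start.
- stick_nose (a point): Middle of the blunt front end of the push stick's blade, 78 mm ahead of the grip's middle and 7 mm above the underside; x points ahead out of the nose.
- pin_mid (a point): Centre of the loose plain steel dowel pin, 16 mm diameter, 62 mm long, 0.1 kg, standing on end on the bench; its z axis is its length. Through the block and base it stands on the bench again (centre 31 mm above it) with its top 30 mm above the block.
- square_block: Bystander: plain ground steel block without a hole, 30 x 45 x 40 mm high, origin under its middle.
- v_block: Bystander: small steel V block 35 x 60 x 30 mm high, origin under its middle.
- oil_dropper: Bystander: brown dropper bottle 34 mm across, 102 mm high, origin under its middle.
There are look-alikes about, which are no part of the job. What is shaped like the part that bears plate_mid but pink or red is not meant.

How it is judged:
By the outcome, as a careful person would: the job done as asked, in the order asked, and still so for the second after the job is handed in, with the robot touching nothing.
It also fails if it takes over 69 s, if anything falls off the work surface, if the arm or the gripper's body presses on something with over 40 N, if the wrist force passes 120 N, or if a joint passes its speed limit or range.

## Robot

A 6-joint arm with a two-finger parallel gripper is mounted at the origin on a cart in front of the work surface, level with it; the furniture and walls round the work are solid. World frame = base frame: x ahead of the robot, y to its left, z up, the work surface at z = 0. Lengths are in m, angles in rad, forces in N, time in s.
With the tool pointing down it reaches from about 0.25 to 0.775 m from the base axis. Payload 4 kg.
Tool frame: the origin (TCP) lies at the centre of the arm's flange, where the gripper is bolted on; the fingertips stand 199 mm ahead of it and the grasp point (between the pads) lies 180 mm ahead of it (robot.tcp_to_tips is the z of the fingertips in the tool frame, in m); z points along the fingers, y is the line along which they close (so a half turn about z gives the same grasp; the last joint's range is limited). The gripper opens to 94 mm and grips with 3 to 60 N. Pads are 16 mm wide; open, the fingers measure 119 mm over their backs; the gripper's body (75 mm by 177 mm) begins 78 mm behind the grasp point.
Start: joints at [-1.242, 0.087, 1.371, -0, 1.684, -0.103], TCP at [0.23, -0.5, 0.405] pointing down, gripper open.
Joint ranges: [-3.1, 3.1], [-0.76, 2.03], [0.27, 2.55], [-1.08, 4.22], [0.17, 2.65], [-2.57, 2.57]. Speed limits (rad/s): [2.79, 2.79, 3.14, 3.14, 3.14, 3.14].

## Interface

Orientations are given as [roll, pitch, yaw] about the fixed x, y, z axes, in that order (R = Rz(yaw) Ry(pitch) Rx(roll)).
In Python, from bench import robot gives the robot as it stands.
- The arm moves only by the tool play_rows, never from a script. Its arguments are lists of equal length, an entry for each row: "translation": the shift along the tool's x, y, z scaled (see below), a list of three; "twist": the turn, a rotation vector about the tool's x, y, z scaled (see below), a list of three; "gripper": the opening, from -1 (shut) to 1 (fully open). A call has 1 to 8 rows; each row shifts and turns the commanded pose from where the row before left it, along the tool's axes as they then stand; what a row does not reach is not made up. The controller multiplies each number of a shift by 0.04 m and each number of a turn by 0.1 rad. A row lasts 1/10 s, in which the tool goes at most 50 mm and 8.59 degrees, less where a joint would pass 70% of its speed; a pose out of reach is approached as far as the arm can. A call with a number of a shift or a turn outside -1 to 1 is refused whole. A call with a gripper value outside its range is refused whole. The fingers move at their own pace and stop on an object; the grip force is fixed at half the most. Time passes only in rows, so rows that do not move let the fingers close. It gives the time, the measured TCP pose, the force, the opening and the grip force at its end, in the units of the state.
- robot.get_obs(): the state, without advancing time (a new reading comes with each control period).
- robot.snapshot(name): name is "scene" or "top"; returns the picture (420x560x3 uint8, red, green, blue); there is no depth.
- robot.camera_model(name): a dict with "camera_matrix" (3x3 intrinsics, pixels), "k1" (the pictures are not rectified: a ray, as slopes to the right and down, at radius r is drawn at 1 + k1 r^2 times it, then the intrinsics apply), "rvec" (rotation vector, rad) and "tvec" (3), from world to camera coordinates, as OpenCV has them. Camera axes: x right, y down, z forward; pixel columns grow to the right and rows downward; lengths in m; the calibration is good to about 2 mm. A picture is of the moment at which its call begins. camera_model takes no time and is no camera call.
- robot.close_job(): hands the job in; it is judged then, once.
Trained networks look in the newest picture that a camera, given by its name, has taken for a name from the list of things; names that differ only in an ending like _2 or _b are one class to them, and where a whole thing is asked for, a point or a joint stands for the part that bears it (a point fixed in the world has none). Each returns a list of dicts, best first, with "score" (0 to 1); they miss things now and then, are a little off and sometimes report something else, mostly with a low value. They report only what shows in the picture. A call takes as long as a camera call. They do not tell look-alikes from the thing itself.
- robot.recognise(name, camera): "centre" ([x, y, z] in m, in world coordinates, good to about 4 mm: the middle of the surface that is visible of it).
- robot.spot_point(name, camera): "centre" ([x, y, z] in m, in world coordinates, good to about 4 mm: a listed point, or the origin of a listed thing).
The state is a dict: "time": time; "joint_positions": joint angles; "qvel": joint speeds; "joint_torque": joint torques, N m; "tool_pos": TCP position; "ee_rot": TCP orientation; "wrist_force": force on the tool from outside, world axes, zero at the start; "wrist_torque": the same for the moment, N m; "width": finger opening in m; "finger_force": force on a finger pad.
Only numpy, scipy, OpenCV 4.12 (cv2) and the standard library are available. Lean on these libraries where they do the work, as an engineer would, in place of code of your own. Each camera call takes 0.05 s, during which the arm holds its last target. There are 200 camera calls.

## Working session

There is one attempt and no reset: what is moved stays moved. The work goes in short steps, Python scripts to look and compute and a tool call to move; the robot and the scene stay as the last step left them, time stands still between calls to the robot, and variables do not carry over. Pictures are saved under pics/ and viewed, at most 10 in all, crops included, and the job is handed in when it is done.

Besides the shell and the picture viewer there is one more tool, called after ">>>" in YAML: its name, and indented under it one key for each argument. play_rows: Moves the arm, as the interface text tells. Its arguments: {"type":"object","properties":{"translation":{"type":"array","items":{"type":"array","items":{"type":"number","minimum":-1,"maximum":1}}},"twist":{"type":"array","items":{"type":"array","items":{"type":"number","minimum":-1,"maximum":1}}},"gripper":{"type":"array","items":{"type":"number"}}},"required":["translation","twist","gripper"]}

```bash
mkdir -p pics; ls
python3 - <<'E'
from bench import robot
import cv2
for c in ["scene","top"]:
    im=robot.snapshot(c); cv2.imwrite(f"pics/{c}0.png",cv2.cvtColor(im,cv2.COLOR_RGB2BGR))
    m=robot.camera_model(c); R,_=cv2.Rodrigues(m["rvec"]); print(c,(-R.T@m["tvec"].reshape(3)).round(3),R[2].round(2),m["camera_matrix"][0][0])
    for n in ["mouth","guard_edge","nest","infeed","plate_mid","stick_grip","stick_nose","pin_mid","square_block","v_block","oil_dropper"]:
        print(n,[(d["score"].__round__(2),[round(float(v),3) for v in d["centre"]]) for d in robot.spot_point(n,c)][:3])
print(robot.get_obs())
E
```

```text
pics
scene [-0.097  0.587  0.595] [ 0.74 -0.43 -0.52] 515.0659523166341
mouth [(0.98, [0.636, 0.001, 0.013])]
guard_edge [(0.81, [0.586, 0.001, 0.179]), (0.53, [0.629, 0.261, 0.03])]
nest [(0.9, [0.701, 0.001, 0.017]), (0.19, [0.541, 0.006, 0.015])]
infeed [(0.97, [0.541, 0.002, 0.01])]
plate_mid [(0.93, [0.72, 0.254, 0.003]), (0.86, [0.38, 0.194, 0.009]), (0.82, [0.696, 0.133, 0.011])]
stick_grip [(0.62, [0.487, 0.22, 0.041])]
stick_nose [(0.94, [0.562, 0.232, 0.006])]
pin_mid [(0.68, [0.627, 0.263, 0.029]), (0.41, [0.655, 0.366, -0.001])]
square_block [(0.68, [0.652, 0.365, 0.001])]
v_block [(0.63, [0.415, 0.336, -0.002])]
oil_dropper [(0.69, [0.774, 0.179, 0.0])]
top [0.459 0.179 0.978] [ 0.15  0.02 -0.99] 403.7523711004001
mouth [(0.75, [0.638, 0.001, 0.013]), (0.32, [0.539, 0.008, 0.019])]
guard_edge [(0.58, [0.59, 0.007, 0.182])]
nest [(0.98, [0.7, -0.004, 0.016])]
infeed [(0.93, [0.535, 0.005, 0.016])]
plate_mid [(0.86, [0.377, 0.196, 0.009]), (0.85, [0.594, 0.146, 0.008]), (0.77, [0.533, 0.336, 0.006])]
stick_grip [(0.76, [0.484, 0.218, 0.041])]
stick_nose [(0.72, [0.564, 0.2
[... 229 characters left out ...]
178, 0.002])]
{'time': 1.2, 'joint_positions': array([-1.24211104e+00,  8.71906995e-02,  1.37068561e+00,  1.18155350e-05,
        1.68360259e+00, -1.03147407e-01]), 'qvel': array([-0.00091542,  0.00097935, -0.00143715, -0.00141016, -0.00148253,
       -0.0012317 ]), 'joint_torque': array([-6.40183735e-04, -3.40041625e+01, -3.02604032e+01,  7.16216094e-02,
        2.35259975e-02, -1.08170352e-05]), 'tool_pos': array([ 0.23016864, -0.49952256,  0.40471827]), 'ee_rot': array([3.14147830e+00, 3.45869875e-08, 4.31834024e-01]), 'wrist_force': array([-0.09123254, -0.29863611,  0.17566609]), 'wrist_torque': array([0.01776851, 0.00401311, 0.01040231]), 'finger_force': 0.0, 'width': 0.094198226100361}
```

View pics/scene0.png

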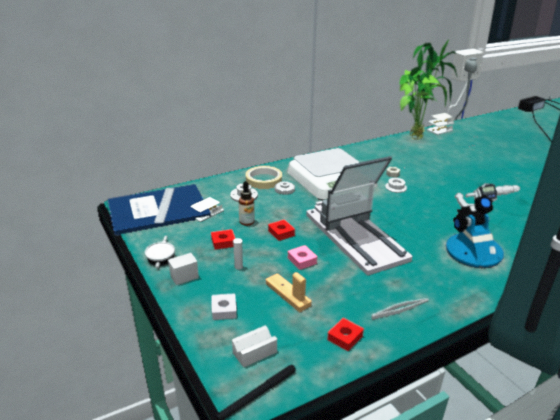

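View pics/top0.png

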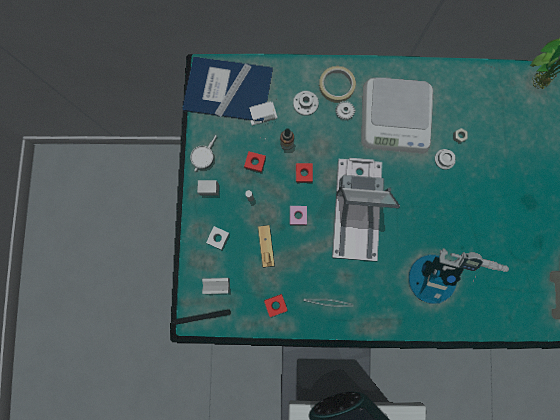

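The scene shows five drilled blocks. In the top view there are reds at (256,161), (304,172) and (275,306), a pink at (298,215), and a grey/white one at (217,238). Only the grey one fits, at about (0.533, 0.336). The stick is at (266,246), the pin at (249,195), and the fixture runs from (357,165) to (357,255). I'll confirm with an enlarged rectified crop and measure yaws.

```bash
cat > h.py <<'E'
import numpy as np, cv2
from bench import robot
def proj(P,c):
    m=robot.camera_model(c); R,_=cv2.Rodrigues(np.array(m["rvec"])); q=np.atleast_2d(P)@R.T+np.array(m["tvec"]).reshape(3)
    s=q[:,:2]/q[:,2:]; s=s*(1+m["k1"]*(s**2).sum(1,keepdims=True)); K=np.array(m["camera_matrix"])
    return s@K[:2,:2].T+K[:2,2]
def ortho(im,c,x0,x1,y0,y1,z,s):   # up=+x, left=+y ; s px per m
    xs=np.arange(x1,x0,-1/s); ys=np.arange(y1,y0,-1/s); X,Y=np.meshgrid(xs,ys,indexing='ij')
    p=proj(np.c_[X.ravel(),Y.ravel(),np.full(X.size,z)],c).reshape(*X.shape,2).astype(np.float32)
    return cv2.remap(im,p[...,0],p[...,1],cv2.INTER_CUBIC)
def snap(c): return cv2.cvtColor(robot.snapshot(c),cv2.COLOR_RGB2BGR)
E
python3 - <<'E'
from h import *
ims={c:cv2.imread(f"pics/{c}0.png") for c in("scene","top")}
def seg(c,n,x,y,r,z,f):
    o=ortho(ims[c],c,x-r,x+r,y-r,y+r,z,2000); hsv=cv2.cvtColor(o,cv2.COLOR_BGR2HSV)
    m=f(hsv).astype(np.uint8)*255
    ct=max(cv2.findContours(m,0,2)[0],key=cv2.contourArea); (u,v),wh,a=cv2.minAreaRect(ct)
    print(n,c,"ctr",round(x+r-v/2000,4),round(y+r-u/2000,4),"size",np.round(np.array(wh)/2,1),"ang",round(a,1))
    return o
for c in ims:
    A=seg(c,"block",.533,.336,.045,.018,lambda h:(h[...,1]<60)&(h[...,2]>(200 if c=="scene" else 150)))
    seg(c,"stick",.51,.222,.08,.014,lambda h:(h[...,0]<32)&(h[...,0]>8)&(h[...,1]>80))
    seg(c,"pin",.63,.263,.035,.062,lambda h:(h[...,1]<60)&(h[...,2]>150))
    B=ortho(ims[c],c,.45,.75,-.1,.1,.014,2000)
    cv2.imwrite(f"pics/o_{c}.png",np.hstack([B,cv2.resize(np.vstack([A,ortho(ims[c],c,.45,.6,.18,.27,.014,2000)]),None,fx=1,fy=1)]) if 0 else B)
    C=ortho(ims[c],c,.43,.67,.18,.38,.018,2000)
    cv2.imwrite(f"pics/m_{c}.png",np.hstack([B[:560],np.vstack([C,np.zeros((120,400,3),np.uint8)])[:560]]))
E
```

```text
block scene ctr 0.5317 0.3381 size [40.8 45.5] ang 23.2
stick scene ctr 0.5105 0.2101 size [106.8  64.3] ang 81.9
pin scene ctr 0.6298 0.263 size [17.3 22.3] ang 45.0
block top ctr 0.5318 0.3391 size [40.  43.9] ang 23.0
stick top ctr 0.5146 0.2219 size [97.3 27.8] ang 81.8
pin top ctr 0.632 0.2633 size [15.  13.5] ang 90.0
```

View pics/m_top.png

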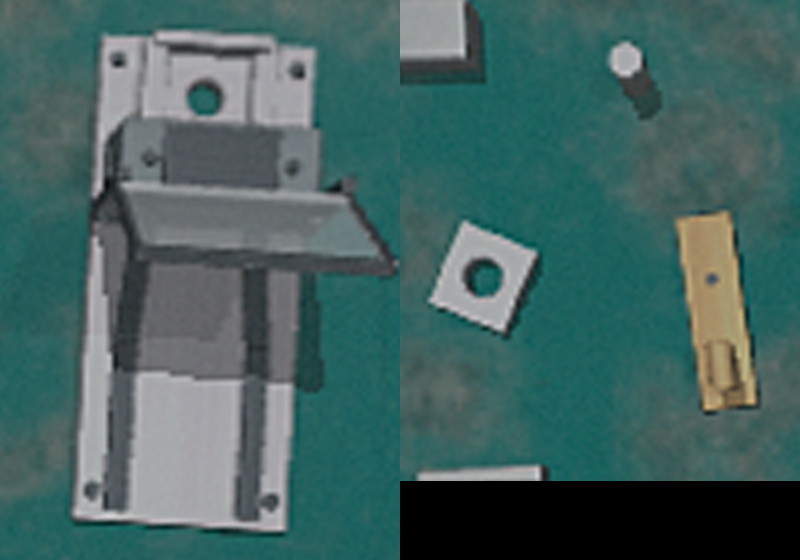

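View pics/m_scene.png

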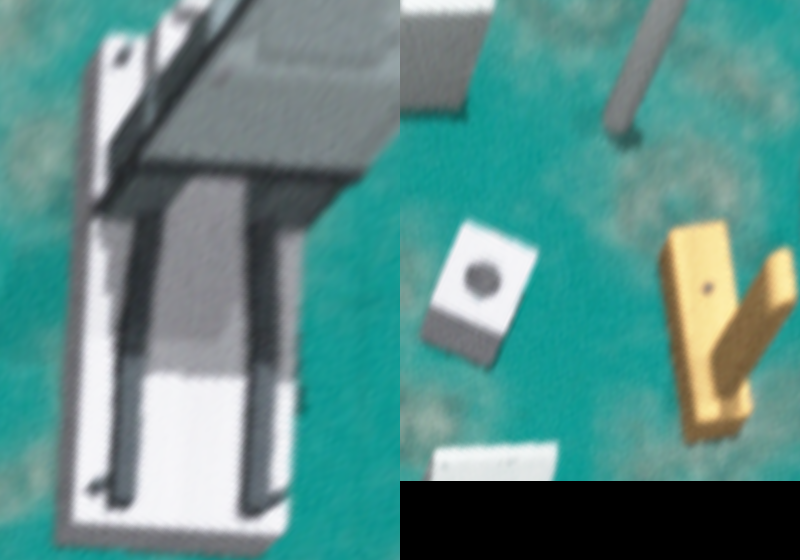

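The grey block is confirmed, with its long axis at yaw about -23°. The stick is at yaw +8.2°, grip at (0.486, 0.218). The fixture is at yaw -3.4°, origin about (0.637, 0.0005). Next is a small planner that turns waypoints into row numbers.

```bash
cat > plan.py <<'E'
import sys; from h import *
from scipy.spatial.transform import Rotation as Ro
FO=np.array([.6367,.0006,0]); FY=-.0586
def F(x,y,z): c,s=np.cos(FY),np.sin(FY); return FO+np.array([c*x-s*y,s*x+c*y,z])/1000   # fixture mm -> world m
def down(yaw,tilt=0):  # hand pointing down, 'yaw' = direction ahead; half-turn variant; tilt leans hand back
    return Ro.from_euler('z',yaw)*Ro.from_euler('y',-tilt)*Ro.from_euler('xyz',[np.pi,0,np.pi])
def grasp(p,R,d=.180): return np.array(p)-R.as_matrix()[:,2]*d
def plan(way,start=None,v=.038,w=.095):
    """way: list of (tcp pos,R[,v])"""
    if start is None:
        o=robot.get_obs(); p,R=np.array(o["tool_pos"]),Ro.from_euler('xyz',o["ee_rot"])
    else: p,R=start
    rows=[]
    for wp in way:
        tp,tR=wp[:2]; vv=wp[2] if len(wp)>2 else v
        p0,R0=p,R; rv=(R0.inv()*tR).as_rotvec(); 
        n=max(1,int(np.ceil(max(np.linalg.norm(tp-p0)/vv,np.linalg.norm(rv)/w)-.02)))
        for k in range(1,n+1):
            gp,gR=p0+(tp-p0)*k/n,R0*Ro.from_rotvec(rv*k/n)
            t=np.clip(R.inv().apply(gp-p)/.04,-1,1).round(2); r=np.clip((R.inv()*gR).as_rotvec()/.1,-1,1).round(2)
            p=p+R.apply(t*.04); R=R*Ro.from_rotvec(r*.1); rows.append((t,r))
        print("wp end row",len(rows),p.round(4),R.as_euler('xyz').round(3))
    for i in range(0,len(rows),8):
        print(str([list(map(float,a)) for a,_ in rows[i:i+8]]).replace(" ","")); print("   tw",str([list(map(float,b)) for _,b in rows[i:i+8]]).replace(" ",""))
    return p,R
E
python3 - <<'E'
from plan import *
R=down(-.4)
print(R.as_matrix().round(2).tolist())
plan([([.532,.338,.36],R),([.532,.338,.24],R),([.532,.338,.207],R,.02)])
E
```

```text
[[-0.92, 0.39, 0.0], [0.39, 0.92, 0.0], [0.0, 0.0, -1.0]]
wp end row 25 [0.532  0.3378 0.3598] [-3.142  0.     2.742]
wp end row 29 [0.532  0.3378 0.2398] [-3.142  0.     2.742]
wp end row 31 [0.532  0.3378 0.207 ] [-3.142  0.     2.742]
[[0.62,-0.63,0.04],[0.69,-0.58,0.05],[0.73,-0.51,0.04],[0.77,-0.44,0.05],[0.81,-0.36,0.04],[0.84,-0.29,0.05],[0.87,-0.21,0.04],[0.88,-0.13,0.05]]
   tw [[0.0,0.0,-0.92],[0.0,0.0,-0.93],[0.0,0.0,-0.92],[0.0,0.0,-0.93],[0.0,0.0,-0.92],[0.0,0.0,-0.92],[0.0,0.0,-0.93],[0.0,0.0,-0.92]]
[[0.89,-0.05,0.04],[0.89,0.03,0.05],[0.88,0.12,0.04],[0.87,0.2,0.05],[0.85,0.27,0.04],[0.81,0.36,0.05],[0.78,0.42,0.04],[0.74,0.5,0.04]]
   tw [[0.0,0.0,-0.93],[-0.0,0.0,-0.92],[-0.0,0.0,-0.92],[-0.0,0.0,-0.93],[-0.0,0.0,-0.92],[-0.0,0.0,-0.92],[-0.0,0.0,-0.93],[-0.0,0.0,-0.92]]
[[0.69,0.56,0.05],[0.63,0.63,0.04],[0.58,0.68,0.05],[0.51,0.73,0.04],[0.44,0.77,0.05],[0.36,0.82,0.04],[0.29,0.84,0.05],[0.21,0.86,0.04]]
   tw [[-0.0,0.0,-0.93],[-0.0,0.0,-0.92],[-0.0,0.0,-0.92],[-0.0,0.0,-0.93],[-0.0,0.0,-0.92],[-0.0,0.0,-0.93],[-0.0,0.0,-0.92],[-0.0,0.0,-0.92]]
[[0.13,0.88,0.05],[0.0,0.0,0.75],[0.0,0.0,0.75],[0.0,0.0,0.75],[0.0,0.0,0.75],[0.0,0.0,0.41],[0.0,0.0,0.41]]
   tw [[-0.0,0.0,-0.93],[-0.0,0.0,0.0],[-0.0,0.0,0.0],[-0.0,0.0,0.0],[-0.0,0.0,0.0],[-0.0,0.0,0.0],[-0.0,0.0,0.0]]
```

>>> play_rows:
  translation:
    - [0.62, -0.63, 0.04]
    - [0.69, -0.58, 0.05]
    - [0.73, -0.51, 0.04]
    - [0.77, -0.44, 0.05]
    - [0.81, -0.36, 0.04]
    - [0.84, -0.29, 0.05]
    - [0.87, -0.21, 0.04]
    - [0.88, -0.13, 0.05]
  twist:
    - [0, 0, -0.92]
    - [0, 0, -0.93]
    - [0, 0, -0.92]
    - [0, 0, -0.93]
    - [0, 0, -0.92]
    - [0, 0, -0.92]
    - [0, 0, -0.93]
    - [0, 0, -0.92]
  gripper: [1, 1, 1, 1, 1, 1, 1, 1]

```text
time: 2.0
tool_pos: [0.327, -0.2301, 0.3905]
ee_rot: [3.141, 0.0, 1.174]
wrist_force: [0.3, 0.0, -0.2]
width: 0.0939
finger_force: 0.0
```

>>> play_rows:
  translation:
    - [0.89, -0.05, 0.04]
    - [0.89, 0.03, 0.05]
    - [0.88, 0.12, 0.04]
    - [0.87, 0.2, 0.05]
    - [0.85, 0.27, 0.04]
    - [0.81, 0.36, 0.05]
    - [0.78, 0.42, 0.04]
    - [0.74, 0.5, 0.04]
  twist:
    - [0, 0, -0.93]
    - [0, 0, -0.92]
    - [0, 0, -0.92]
    - [0, 0, -0.93]
    - [0, 0, -0.92]
    - [0, 0, -0.92]
    - [0, 0, -0.93]
    - [0, 0, -0.92]
  gripper: [1, 1, 1, 1, 1, 1, 1, 1]

```text
time: 2.8
tool_pos: [0.4234, 0.0379, 0.3765]
ee_rot: [3.141, 0.001, 1.914]
wrist_force: [1.2, -0.5, -0.3]
width: 0.0941
finger_force: 0.0
```

>>> play_rows:
  translation:
    - [0.69, 0.56, 0.05]
    - [0.63, 0.63, 0.04]
    - [0.58, 0.68, 0.05]
    - [0.51, 0.73, 0.04]
    - [0.44, 0.77, 0.05]
    - [0.36, 0.82, 0.04]
    - [0.29, 0.84, 0.05]
    - [0.21, 0.86, 0.04]
  twist:
    - [0, 0, -0.93]
    - [0, 0, -0.92]
    - [0, 0, -0.92]
    - [0, 0, -0.93]
    - [0, 0, -0.92]
    - [0, 0, -0.93]
    - [0, 0, -0.92]
    - [0, 0, -0.92]
  gripper: [1, 1, 1, 1, 1, 1, 1, 1]

```text
time: 3.6
tool_pos: [0.5203, 0.3058, 0.3616]
ee_rot: [-3.141, 0.0, 2.653]
wrist_force: [-0.3, -0.5, 0.5]
width: 0.0942
finger_force: 0.0
```

>>> play_rows:
  translation:
    - [0.13, 0.88, 0.05]
    - [0, 0, 0.75]
    - [0, 0, 0.75]
    - [0, 0, 0]
  twist:
    - [0, 0, -0.93]
    - [0, 0, 0]
    - [0, 0, 0]
    - [0, 0, 0]
  gripper: [1, 1, 1, 1]

```text
time: 4.0
tool_pos: [0.5309, 0.3375, 0.294]
ee_rot: [-3.133, -0.007, 2.742]
wrist_force: [0.7, -1.0, -0.6]
width: 0.0939
finger_force: 0.0
```

>>> play_rows:
  translation:
    - [0, 0, 0.9]
    - [0, 0, 0.8]
    - [0, 0, 0.4]
    - [0, 0, 0]
    - [0, 0, 0]
  twist:
    - [0, 0, 0]
    - [0, 0, 0]
    - [0, 0, 0]
    - [0, 0, 0]
    - [0, 0, 0]
  gripper: [1, 1, 1, 1, 1]

```text
time: 4.5
tool_pos: [0.5327, 0.3379, 0.2176]
ee_rot: [3.14, 0.001, 2.742]
wrist_force: [0.9, -0.6, 0.3]
width: 0.0939
finger_force: 0.0
```

>>> play_rows:
  translation:
    - [0, 0, 0.25]
    - [0, 0, 0]
    - [0, 0, 0]
    - [0, 0, 0]
    - [0, 0, 0]
    - [0, 0, 0]
    - [0, 0, 0]
    - [0, 0, 0]
  twist:
    - [0, 0, 0]
    - [0, 0, 0]
    - [0, 0, 0]
    - [0, 0, 0]
    - [0, 0, 0]
    - [0, 0, 0]
    - [0, 0, 0]
    - [0, 0, 0]
  gripper: [1, -1, -1, -1, -1, -1, -1, -1]

```text
time: 5.3
tool_pos: [0.5321, 0.3378, 0.2059]
ee_rot: [-3.142, 0.0, 2.742]
wrist_force: [0.6, 0.2, -0.6]
width: 0.0415
finger_force: 0.0
```

Run:
```python
from plan import *
o=robot.get_obs(); print(o["tool_pos"],o["ee_rot"],o["width"],o["finger_force"])
p=np.array(o["tool_pos"]);R0=Ro.from_euler('xyz',o["ee_rot"]); R=down(FY)
t=F(-104,0,0)
plan([(p+[0,0,.08],R0),(np.array([*t[:2],.30]),R),(np.array([*t[:2],.236]),R,.03)])
```

```text
[0.53206544 0.33779924 0.20588874] [-3.14157521e+00  1.05806592e-04  2.74183445e+00] 0.041513760377768265 0.0
wp end row 3 [0.5321 0.3378 0.2859] [-3.142  0.     2.742]
wp end row 12 [0.5328 0.0068 0.2999] [-3.142  0.     3.083]
wp end row 15 [0.5328 0.0067 0.2359] [-3.142  0.     3.083]
[[-0.0,-0.0,-0.67],[-0.0,-0.0,-0.66],[-0.0,-0.0,-0.67],[-0.36,-0.85,-0.04],[-0.33,-0.86,-0.04],[-0.29,-0.87,-0.04],[-0.26,-0.88,-0.04],[-0.23,-0.89,-0.04]]
   tw [[0.0,0.0,0.0],[0.0,0.0,0.0],[0.0,0.0,0.0],[-0.0,0.0,-0.38],[-0.0,0.0,-0.38],[-0.0,0.0,-0.38],[-0.0,0.0,-0.38],[-0.0,0.0,-0.38]]
[[-0.2,-0.9,-0.03],[-0.16,-0.9,-0.04],[-0.12,-0.92,-0.04],[-0.09,-0.91,-0.04],[-0.0,-0.0,0.53],[-0.0,-0.0,0.54],[-0.0,-0.0,0.53]]
   tw [[-0.0,0.0,-0.37],[-0.0,0.0,-0.38],[-0.0,0.0,-0.38],[-0.0,0.0,-0.38],[-0.0,0.0,-0.0],[-0.0,0.0,-0.0],[-0.0,0.0,-0.0]]
```

>>> play_rows:
  translation:
    - [0, 0, 0]
    - [0, 0, 0]
    - [0, 0, -0.67]
    - [0, 0, -0.66]
    - [0, 0, -0.67]
  twist:
    - [0, 0, 0]
    - [0, 0, 0]
    - [0, 0, 0]
    - [0, 0, 0]
    - [0, 0, 0]
  gripper: [-1, -1, -1, -1, -1]

```text
time: 5.8
tool_pos: [0.5318, 0.3376, 0.2856]
ee_rot: [-3.14, -0.001, 2.742]
wrist_force: [-0.3, 0.6, -1.0]
width: 0.0396
finger_force: 30.0
```

Gripped at 39.6 mm. Carrying it over.

>>> play_rows:
  translation:
    - [-0.36, -0.85, -0.04]
    - [-0.33, -0.86, -0.04]
    - [-0.29, -0.87, -0.04]
    - [-0.26, -0.88, -0.04]
    - [-0.23, -0.89, -0.04]
    - [-0.2, -0.9, -0.03]
    - [-0.16, -0.9, -0.04]
    - [-0.12, -0.92, -0.04]
  twist:
    - [0, 0, -0.38]
    - [0, 0, -0.38]
    - [0, 0, -0.38]
    - [0, 0, -0.38]
    - [0, 0, -0.38]
    - [0, 0, -0.37]
    - [0, 0, -0.38]
    - [0, 0, -0.38]
  gripper: [-1, -1, -1, -1, -1, -1, -1, -1]

```text
time: 6.6
tool_pos: [0.5322, 0.0419, 0.2978]
ee_rot: [-3.141, -0.001, 3.047]
wrist_force: [0.7, 0.2, -2.0]
width: 0.0401
finger_force: 30.0
```

>>> play_rows:
  translation:
    - [-0.09, -0.91, -0.04]
    - [0, 0, 0.53]
    - [0, 0, 0.54]
    - [0, 0, 0.53]
    - [0, 0, 0]
    - [0, 0, 0]
  twist:
    - [0, 0, -0.38]
    - [0, 0, 0]
    - [0, 0, 0]
    - [0, 0, 0]
    - [0, 0, 0]
    - [0, 0, 0]
  gripper: [-1, -1, -1, -1, -1, -1]

```text
time: 7.2
tool_pos: [0.5326, 0.0067, 0.2355]
ee_rot: [-3.142, -0.001, 3.083]
wrist_force: [-0.2, 0.7, -0.9]
width: 0.0396
finger_force: 30.0
```

Run:
```python
from plan import *
o=robot.get_obs(); print(o["tool_pos"],o["ee_rot"],o["width"],o["finger_force"])
a=snap("top");b=snap("scene")
A=ortho(a,"top",.45,.6,-.07,.08,.046,2600);B=ortho(b,"scene",.45,.6,-.07,.08,.046,2600)
cv2.imwrite("pics/place.png",np.hstack([A,B]))
```

```text
[0.53257047 0.00674164 0.23553518] [-3.14153584e+00 -1.42999790e-03  3.08282317e+00] 0.03955435539446583 29.996684789657593
```

View pics/place.png

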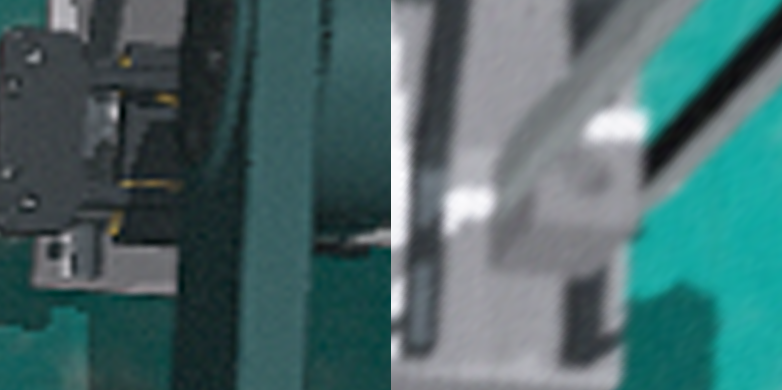

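The block is held above the infeed with its hole at about y=0.005, x=0.5315, as planned. Lower and release.

>>> play_rows:
  translation:
    - [0, 0, 0.2]
    - [0, 0, 0.15]
    - [0, 0, 0]
    - [0, 0, 0]
  twist:
    - [0, 0, 0]
    - [0, 0, 0]
    - [0, 0, 0]
    - [0, 0, 0]
  gripper: [-1, -1, -1, -1]

```text
time: 7.7
tool_pos: [0.5326, 0.0068, 0.2216]
ee_rot: [-3.142, -0.001, 3.083]
wrist_force: [-0.6, -0.1, -1.1]
width: 0.0397
finger_force: 30.0
```

>>> play_rows:
  translation:
    - [0, 0, 0]
    - [0, 0, 0]
    - [0, 0, 0]
    - [0, 0, 0]
    - [0, 0, 0]
    - [0, 0, -0.3]
    - [0, 0, -0.8]
    - [0, 0, -1]
  twist:
    - [0, 0, 0]
    - [0, 0, 0]
    - [0, 0, 0]
    - [0, 0, 0]
    - [0, 0, 0]
    - [0, 0, 0]
    - [0, 0, 0]
    - [0, 0, 0]
  gripper: [0.4, 0.4, 0.4, 0.4, 0.4, 0.4, 0.4, 0.4]

```text
time: 8.5
tool_pos: [0.5321, 0.0068, 0.3056]
ee_rot: [3.142, -0.004, 3.083]
wrist_force: [0.7, 1.0, -0.6]
width: 0.0657
finger_force: 0.0
```

Run:
```python
from plan import *
R=down(.143,np.radians(34)); g=np.array([.4859,.2178,.040]); print(R.as_matrix().round(2).tolist())
pre=grasp(g,R,.28)
p0=np.array(robot.get_obs()["tool_pos"]); print(p0)
up=p0+[-.03,0,.03]
plan([(up,down(FY)),(pre,R),(grasp(g,R,.215),R)])
```

```text
[[-0.82, -0.14, 0.55], [-0.12, 0.99, 0.08], [-0.56, 0.0, -0.83]]
[0.53211619 0.00677334 0.30562202]
wp end row 2 [0.5022 0.0069 0.3357] [ 3.142 -0.     3.083]
wp end row 9 [0.3309 0.1956 0.2723] [ 3.141  0.593 -2.999]
wp end row 11 [0.367  0.2009 0.2182] [ 3.141  0.593 -2.999]
[[0.38,-0.02,-0.37],[0.37,-0.02,-0.38],[0.65,0.64,0.23],[0.65,0.65,0.17],[0.64,0.67,0.13],[0.64,0.68,0.08],[0.62,0.71,0.04],[0.6,0.72,-0.01]]
   tw [[0.0,-0.02,-0.0],[0.0,-0.02,-0.0],[-0.09,-0.85,-0.28],[-0.08,-0.84,-0.28],[-0.09,-0.84,-0.28],[-0.08,-0.85,-0.28],[-0.09,-0.84,-0.28],[-0.08,-0.85,-0.28]]
[[0.57,0.74,-0.06],[0.0,-0.0,0.81],[0.0,-0.0,0.82]]
   tw [[-0.09,-0.84,-0.28],[0.0,-0.0,0.0],[0.0,-0.0,0.0]]
```

>>> play_rows:
  translation:
    - [0.38, -0.02, -0.37]
    - [0.37, -0.02, -0.38]
    - [0.65, 0.64, 0.23]
    - [0.65, 0.65, 0.17]
    - [0.64, 0.67, 0.13]
    - [0.64, 0.68, 0.08]
    - [0.62, 0.71, 0.04]
    - [0.6, 0.72, -0.01]
  twist:
    - [0, -0.02, 0]
    - [0, -0.02, 0]
    - [-0.09, -0.85, -0.28]
    - [-0.08, -0.84, -0.28]
    - [-0.09, -0.84, -0.28]
    - [-0.08, -0.85, -0.28]
    - [-0.09, -0.84, -0.28]
    - [-0.08, -0.85, -0.28]
  gripper: [0.4, 0.4, 0.4, 0, 0, 0, 0, 0]

```text
time: 9.3
tool_pos: [0.3549, 0.1691, 0.2814]
ee_rot: [3.133, 0.518, -3.031]
wrist_force: [0.6, 0.1, -0.5]
width: 0.047
finger_force: 0.0
```

>>> play_rows:
  translation:
    - [0.57, 0.74, -0.06]
    - [0, 0, 0.81]
    - [0, 0, 0.82]
    - [0, 0, 0]
    - [0, 0, 0]
  twist:
    - [-0.09, -0.84, -0.28]
    - [0, 0, 0]
    - [0, 0, 0]
    - [0, 0, 0]
    - [0, 0, 0]
  gripper: [0, 0, 0, 0, 0]

```text
time: 9.8
tool_pos: [0.368, 0.2007, 0.218]
ee_rot: [-3.14, 0.596, -2.998]
wrist_force: [0.4, 0.5, -0.0]
width: 0.0469
finger_force: 0.0
```

Run:
```python
from plan import *
a=snap("top");b=snap("scene")
o=robot.get_obs(); print(o["joint_positions"].round(2),o["time"])
def crop(im,c,P): u,v=proj(P,c)[0].astype(int); return cv2.resize(im[max(v-45,0):v+45,max(u-60,0):u+60],(400,300))
T=[crop(a,"top",[.49,.21,.03]),crop(b,"scene",[.49,.21,.03]),crop(a,"top",[.54,.0,.03]),crop(b,"scene",[.54,.0,.03])]
cv2.imwrite("pics/chk1.png",np.vstack([np.hstack(T[:2]),np.hstack(T[2:])]))
h=cv2.cvtColor(ortho(a,"top",.45,.65,-.08,.08,.032,2000),cv2.COLOR_BGR2HSV)
R=down(.143,np.radians(34)); g=np.array([.4859,.2178,.040])
plan([(grasp(g,R),R,.02)])
```

```text
[ 0.42 -0.25  2.12 -0.24  0.71 -1.16] 9.9
wp end row 2 [0.3864 0.2033 0.1892] [-3.141  0.594 -2.999]
[[0.03,0.0,0.44],[0.02,0.0,0.44]]
   tw [[-0.0,0.03,-0.0],[-0.0,0.03,-0.0]]
```

View pics/chk1.png

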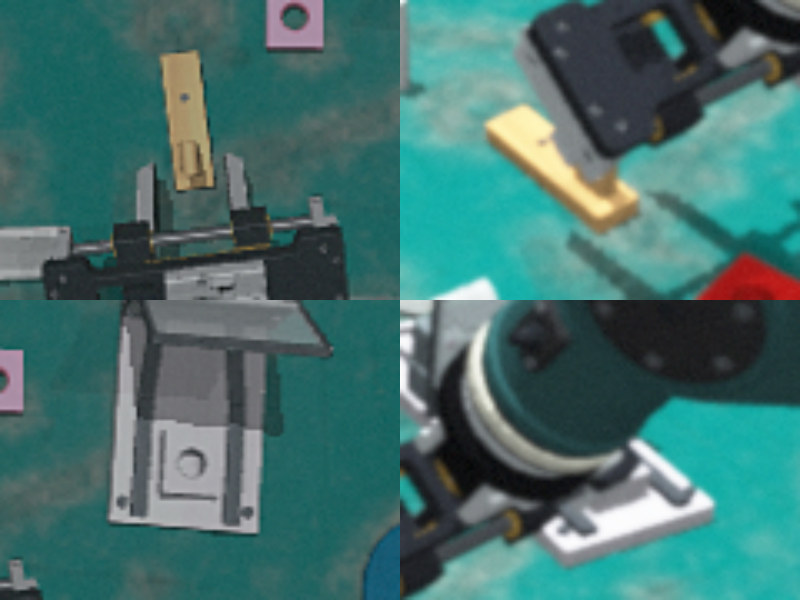

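The block lies square between the rails, with its hole at (190,463) in the lower-left crop. The open fingers straddle the stick's grip at (187,155). Advance and grip.

>>> play_rows:
  translation:
    - [0.02, 0, 0.44]
    - [0.02, 0, 0.44]
    - [0, 0, 0]
    - [0, 0, 0]
    - [0, 0, 0]
    - [0, 0, 0]
    - [0, 0, 0]
    - [0, 0, 0]
  twist:
    - [0, 0, 0]
    - [0, 0, 0]
    - [0, 0, 0]
    - [0, 0, 0]
    - [0, 0, 0]
    - [0, 0, 0]
    - [0, 0, 0]
    - [0, 0, 0]
  gripper: [0, 0, -1, -1, -1, -1, -1, -1]

```text
time: 10.7
tool_pos: [0.3864, 0.2035, 0.1885]
ee_rot: [-3.141, 0.599, -2.998]
wrist_force: [-1.8, -0.8, 3.9]
width: 0.0118
finger_force: 30.0
```

Run:
```python
from plan import *
o=robot.get_obs(); p=np.array(o["tool_pos"]);R0=Ro.from_euler('xyz',o["ee_rot"]); print(p,o["ee_rot"],o["width"],o["finger_force"])
g=np.array([.4859,.2178,.040]); q=R0.inv().apply(g-p); print("grip in tool mm",(q*1000).round(1))
RW=Ro.from_euler('z',.143).inv()*R0   # tool orientation relative to stick
R=Ro.from_euler('z',FY)*RW
# nose just behind block: block rear at x=-104-22=-126 -> nose at -150 => grip at -228
tcp=lambda gx,z: F(gx,0,z)-R.apply(q)
plan([(p+[0,0,.06],R0,.03),(tcp(-240,75),R),(tcp(-240,57),R,.02)])
```

```text
[0.38641651 0.20350945 0.18852946] [-3.14106126  0.59872969 -2.99793004] 0.011761452485087965 30.000673234462738
grip in tool mm [  0.7  -0.  179.3]
wp end row 2 [0.3865 0.2036 0.2487] [-3.141  0.599 -2.998]
wp end row 8 [0.2967 0.0204 0.2234] [-3.141  0.599  3.083]
wp end row 9 [0.2968 0.0204 0.2055] [-3.141  0.599  3.083]
[[-0.42,-0.0,-0.62],[-0.43,-0.0,-0.62],[0.45,-0.7,-0.18],[0.44,-0.72,-0.17],[0.41,-0.73,-0.16],[0.4,-0.75,-0.14],[0.37,-0.76,-0.13],[0.36,-0.77,-0.11]]
   tw [[0.0,0.0,0.0],[0.0,0.0,0.0],[0.19,0.0,0.28],[0.19,0.0,0.28],[0.19,0.0,0.27],[0.19,0.0,0.28],[0.19,0.0,0.28],[0.19,0.0,0.28]]
[[0.25,0.0,0.37]]
   tw [[-0.0,0.0,-0.0]]
```

Run:
```python
from plan import *
o=robot.get_obs(); p=np.array(o["tool_pos"]);R0=Ro.from_euler('xyz',o["ee_rot"])
q=np.array([.7,0,179.3])/1000
R=Ro.from_euler('z',FY-.143)*R0
tcp=lambda gx,z: F(gx,0,z)-R.apply(q)
plan([(p+[0,0,.06],R0,.03),(tcp(-215,85),R)])
```

```text
wp end row 2 [0.3865 0.2036 0.2487] [-3.141  0.599 -2.998]
wp end row 8 [0.3218 0.0191 0.2336] [-3.141  0.599  3.083]
[[-0.42,-0.0,-0.62],[-0.43,-0.0,-0.62],[0.35,-0.72,-0.16],[0.32,-0.74,-0.15],[0.31,-0.74,-0.13],[0.29,-0.76,-0.12],[0.26,-0.76,-0.1],[0.24,-0.78,-0.09]]
   tw [[0.0,0.0,0.0],[0.0,0.0,0.0],[0.19,0.0,0.28],[0.19,0.0,0.28],[0.19,0.0,0.27],[0.19,0.0,0.28],[0.19,0.0,0.28],[0.19,0.0,0.28]]
```

>>> play_rows:
  translation:
    - [-0.42, 0, -0.62]
    - [-0.43, 0, -0.62]
    - [0.35, -0.72, -0.16]
    - [0.32, -0.74, -0.15]
    - [0.31, -0.74, -0.13]
    - [0.29, -0.76, -0.12]
    - [0.26, -0.76, -0.1]
    - [0.24, -0.78, -0.09]
  twist:
    - [0, 0, 0]
    - [0, 0, 0]
    - [0.19, 0, 0.28]
    - [0.19, 0, 0.28]
    - [0.19, 0, 0.27]
    - [0.19, 0, 0.28]
    - [0.19, 0, 0.28]
    - [0.19, 0, 0.28]
  gripper: [-1, -1, -1, -1, -1, -1, -1, -1]

```text
time: 11.5
tool_pos: [0.3208, 0.0183, 0.2325]
ee_rot: [-3.14, 0.597, 3.084]
wrist_force: [-0.8, -0.1, -0.8]
width: 0.0119
finger_force: 30.0
```

>>> play_rows:
  translation:
    - [0, 0, 0]
    - [0, 0, 0]
  twist:
    - [0, 0, 0]
    - [0, 0, 0]
  gripper: [-1, -1]

```text
time: 11.7
tool_pos: [0.3215, 0.0185, 0.2329]
ee_rot: [-3.141, 0.597, 3.08]
wrist_force: [0.2, -0.3, -0.6]
width: 0.0116
finger_force: 30.0
```

Run:
```python
from plan import *
a=snap("top");b=snap("scene")
o=robot.get_obs(); print(o["joint_positions"].round(2),o["time"],o["tool_pos"],o["ee_rot"])
cv2.imwrite("pics/t2.png",a);cv2.imwrite("pics/s2.png",b)
# stick in image: segment yellow near, ortho at blade top height
z=.085-.040+.014
for x,c in((a,"top"),(b,"scene")):
    O=ortho(x,c,.38,.58,-.1,.1,z,2000); h=cv2.cvtColor(O,cv2.COLOR_BGR2HSV)
    m=((h[...,0]>8)&(h[...,0]<32)&(h[...,1]>80)).astype(np.uint8)*255
    ct=max(cv2.findContours(m,0,2)[0],key=cv2.contourArea); (u,v),wh,an=cv2.minAreaRect(ct); print(c,.58-v/2000,.1-u/2000,np.array(wh)/2,an)
print(F(-215+78,0,0),F(-104,0,0))
A=[cv2.resize(ortho(x,c,.38,.64,-.1,.1,z,2000),(400,520)) for x,c in((a,"top"),(b,"scene"))]
cv2.imwrite("pics/chk2.png",np.hstack(A))
```

```text
[-0.14 -0.59  2.3   0.06  0.84 -1.68] 11.8 [0.32189894 0.01962759 0.23307567] [-3.14050035  0.59713201  3.08465456]
top 0.45074560546875 0.011877853393554696 [29.45217133 97.04154968] 2.0601112842559814
scene 0.4447607116699218 0.014162063598632812 [ 47.1529274  106.10057068] 1.4878675937652588
[0.49993516 0.00862361 0.        ] [0.53287851 0.00669091 0.        ]
```

View pics/chk2.png

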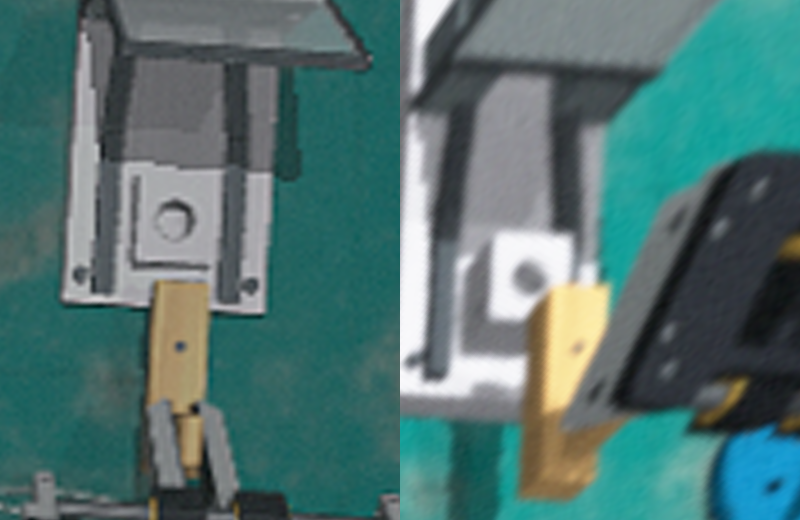

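The nose is at about (0.4995, 0.0095) versus (0.4999, 0.0086) planned, and it's aligned and behind the block. Lower it and push.

Run:
```python
from plan import *
o=robot.get_obs(); p=np.array(o["tool_pos"])
q=np.array([.7,0,179.3])/1000
R=Ro.from_euler('z',FY)*Ro.from_euler('z',-.143)*Ro.from_euler('xyz',[-3.14106126,.59872969,-2.99793004])
t=lambda gx,z: F(gx,0,z)-R.apply(q)
s=plan([(t(-215,56.5),R,.015)])
plan([(t(-55,56.5),R,.021),(t(-39,56.5),R,.008)],start=(t(-215,56.5),R))
```

```text
wp end row 2 [0.3217 0.0192 0.2049] [-3.141  0.599  3.083]
[[0.2,-0.01,0.29],[0.2,-0.0,0.29]]
   tw [[0.0,-0.01,0.0],[0.0,-0.01,0.01]]
wp end row 8 [0.4813 0.0098 0.2051] [-3.141  0.599  3.084]
wp end row 11 [0.4973 0.0089 0.2049] [-3.141  0.599  3.084]
[[-0.41,-0.0,0.28],[-0.42,-0.0,0.28],[-0.41,-0.0,0.29],[-0.41,-0.0,0.28],[-0.42,-0.0,0.28],[-0.41,-0.0,0.28],[-0.41,-0.0,0.28],[-0.41,-0.0,0.28]]
   tw [[0.0,0.0,0.0],[0.0,0.0,0.0],[0.0,0.0,0.0],[0.0,0.0,0.0],[0.0,0.0,0.0],[0.0,0.0,0.0],[0.0,0.0,0.0],[0.0,0.0,0.0]]
[[-0.11,-0.0,0.08],[-0.11,-0.0,0.07],[-0.11,-0.0,0.08]]
   tw [[0.0,0.0,0.0],[0.0,0.0,0.0],[0.0,0.0,0.0]]
```

>>> play_rows:
  translation:
    - [0.2, -0.01, 0.29]
    - [0.2, 0, 0.29]
    - [0, 0, 0]
    - [0, 0, 0]
  twist:
    - [0, -0.01, 0]
    - [0, -0.01, 0.01]
    - [0, 0, 0]
    - [0, 0, 0]
  gripper: [-1, -1, -1, -1]

```text
time: 12.2
tool_pos: [0.3217, 0.0195, 0.2049]
ee_rot: [-3.141, 0.598, 3.085]
wrist_force: [0.6, 0.3, -0.8]
width: 0.0116
finger_force: 30.0
```

>>> play_rows:
  translation:
    - [-0.2, 0, 0.14]
    - [-0.2, 0, 0.14]
    - [-0.21, 0, 0.14]
    - [-0.21, 0, 0.14]
    - [-0.2, 0, 0.14]
    - [-0.21, 0, 0.14]
    - [-0.21, 0, 0.14]
    - [-0.21, 0, 0.14]
  twist:
    - [0, 0, 0]
    - [0, 0, 0]
    - [0, 0, 0]
    - [0, 0, 0]
    - [0, 0, 0]
    - [0, 0, 0]
    - [0, 0, 0]
    - [0, 0, 0]
  gripper: [-1, -1, -1, -1, -1, -1, -1, -1]

```text
time: 13.0
tool_pos: [0.4019, 0.0142, 0.2054]
ee_rot: [-3.141, 0.599, 3.083]
wrist_force: [-1.0, 0.3, -1.7]
width: 0.012
finger_force: 30.0
```

Run:
```python
from plan import *
a=snap("top")
o=robot.get_obs(); print(o["tool_pos"],o["ee_rot"],o["wrist_force"])
q=np.array([.7,0,179.3])/1000
g=o["tool_pos"]+Ro.from_euler('xyz',o["ee_rot"]).apply(q); c,s=np.cos(FY),np.sin(FY); d=(g-FO)*1000; print("grip fixture",c*d[0]+s*d[1],-s*d[0]+c*d[1],d[2])
b=snap("scene")
A=[cv2.resize(ortho(x,n,.45,.65,-.08,.07,.032,2600),(390,520)) for x,n in((a,"top"),(b,"scene"))]
cv2.imwrite("pics/chk3.png",np.hstack(A))
R=Ro.from_euler('z',FY)*Ro.from_euler('z',-.143)*Ro.from_euler('xyz',[-3.14106126,.59872969,-2.99793004])
t=lambda gx,z: F(gx,0,z)-R.apply(q)
plan([(t(-55,56.5),R,.011),(t(-39,56.5),R,.008)])
```

```text
[0.40313648 0.01388917 0.20594944] [-3.14068305  0.60143644  3.0828491 ] [ 0.43621753 -0.41258763 -0.39977634]
grip fixture -133.06528365284035 -0.5901993897477684 57.7163259009385
wp end row 8 [0.4814 0.0096 0.2051] [-3.141  0.599  3.084]
wp end row 10 [0.4975 0.0087 0.2049] [-3.141  0.599  3.084]
[[-0.2,0.0,0.14],[-0.21,0.0,0.14],[-0.2,0.01,0.15],[-0.2,-0.0,0.14],[-0.2,-0.0,0.14],[-0.21,-0.0,0.14],[-0.2,0.0,0.14],[-0.2,0.0,0.14]]
   tw [[-0.0,0.0,-0.0],[-0.0,0.0,-0.0],[-0.0,0.01,-0.0],[-0.0,-0.0,-0.0],[-0.01,0.0,-0.0],[0.0,0.0,-0.01],[0.0,0.01,0.0],[0.0,-0.0,0.0]]
[[-0.17,0.0,0.11],[-0.16,0.0,0.12]]
   tw [[0.0,-0.0,0.0],[0.0,-0.0,0.0]]
```

View pics/chk3.png

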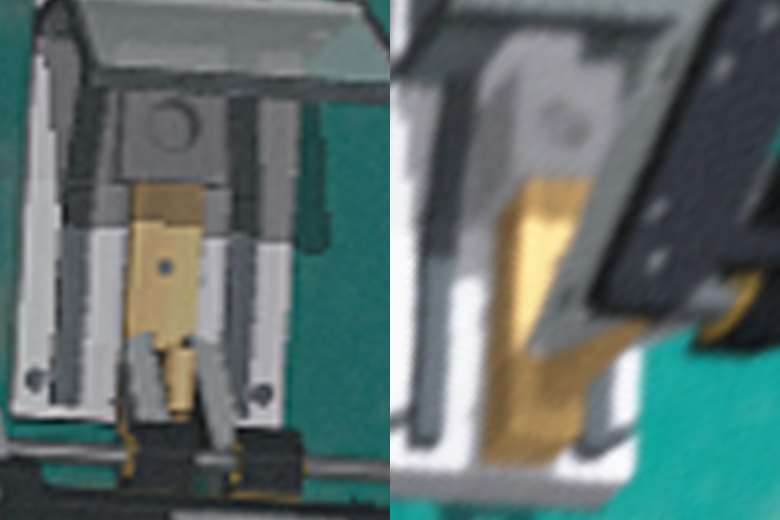

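The nose at (168,183) is pushing the block at (172,130) squarely. Continue.

>>> play_rows:
  translation:
    - [-0.2, 0.0, 0.14]
    - [-0.21, 0, 0.15]
    - [-0.2, 0.01, 0.15]
    - [-0.2, 0, 0.15]
    - [-0.2, 0, 0.14]
    - [-0.21, 0, 0.14]
    - [-0.2, 0, 0.14]
    - [-0.2, 0, 0.14]
  twist:
    - [0, 0, 0]
    - [0, 0, 0]
    - [0, 0, 0]
    - [0, 0, 0]
    - [0, 0, 0]
    - [0, 0, 0]
    - [0, 0, 0]
    - [0, 0, 0]
  gripper: [-1, -1, -1, -1, -1, -1, -1, -1]

```text
time: 13.9
tool_pos: [0.4814, 0.0094, 0.2036]
ee_rot: [-3.141, 0.599, 3.082]
wrist_force: [-1.9, 0.1, 0.1]
width: 0.012
finger_force: 30.0
```

>>> play_rows:
  translation:
    - [-0.1, 0, 0.07]
    - [-0.1, 0, 0.07]
    - [-0.1, 0, 0.07]
    - [-0.06, 0, 0.04]
    - [0, 0, 0]
  twist:
    - [0, 0, 0]
    - [0, 0, 0]
    - [0, 0, 0]
    - [0, 0, 0]
    - [0, 0, 0]
  gripper: [-1, -1, -1, -1, -1]

```text
time: 14.4
tool_pos: [0.4983, 0.0084, 0.2035]
ee_rot: [-3.141, 0.6, 3.082]
wrist_force: [-0.0, 0.3, -0.2]
width: 0.0117
finger_force: 30.0
```

```bash
cat > fx.py <<'E'
from plan import *
def grip():
    o=robot.get_obs(); q=np.array([.7,0,179.3])/1000
    g=o["tool_pos"]+Ro.from_euler('xyz',o["ee_rot"]).apply(q); c,s=np.cos(FY),np.sin(FY); d=(g-FO)*1000; print("grip fixture",round(c*d[0]+s*d[1],1),round(-s*d[0]+c*d[1],1),d[2].round(1),"F",o["wrist_force"].round(1))
E
python3 - <<'E'
from fx import *
grip()
E
```

```text
grip fixture -38.0 -0.6 55.1 F [-0.   0.3 -0.2]
```

>>> play_rows:
  translation:
    - [-0.02, 0, 0.015]
    - [-0.02, 0, 0.015]
    - [0, 0, 0]
    - [0, 0, 0]
  twist:
    - [0, 0, 0]
    - [0, 0, 0]
    - [0, 0, 0]
    - [0, 0, 0]
  gripper: [-1, -1, -1, -1]

```text
time: 14.8
tool_pos: [0.4999, 0.0083, 0.2034]
ee_rot: [-3.141, 0.599, 3.082]
wrist_force: [-0.6, -0.1, -1.1]
width: 0.0118
finger_force: 30.0
```

>>> play_rows:
  translation:
    - [-0.02, 0, 0.015]
    - [-0.02, 0, 0.015]
    - [0, 0, 0]
  twist:
    - [0, 0, 0]
    - [0, 0, 0]
    - [0, 0, 0]
  gripper: [-1, -1, -1]

```text
time: 15.1
tool_pos: [0.501, 0.0083, 0.2028]
ee_rot: [-3.141, 0.595, 3.082]
wrist_force: [-8.7, 0.2, 5.0]
width: 0.0123
finger_force: 30.0
```

Run:
```python
from fx import *
grip()
a=snap("top"); b=snap("scene")
A=[cv2.resize(ortho(x,n,.63,.76,-.065,.065,.032,3000),(390,390)) for x,n in((a,"top"),(b,"scene"))]
cv2.imwrite("pics/chk4.png",np.hstack(A))
```

```text
grip fixture -35.9 -0.5 54.0 F [-8.7  0.2  5. ]
```

View pics/chk4.png

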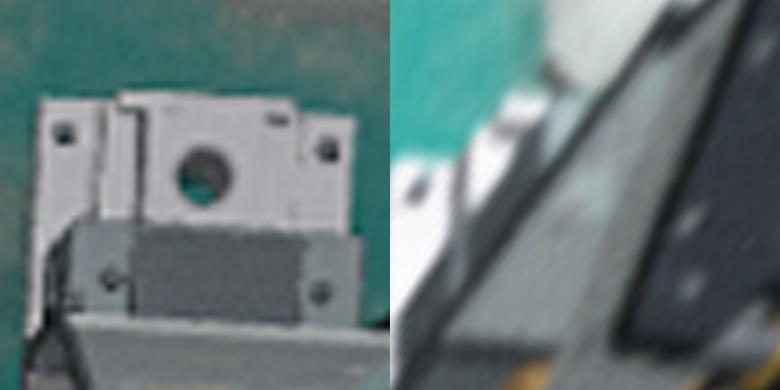

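Contact came with the grip at -35.9 mm, where -36 is expected at the stop, and -8.7 N of force. The hole is at (204,175), which is about (0.7017, -0.003), with bench teal showing through it. Retract the stick and lay it back where it was.

Run:
```python
from plan import *
q=np.array([.7,0,179.3])/1000
R0=Ro.from_euler('xyz',[-3.14106126,.59872969,-2.99793004]); p0=np.array([.3864,.2035,.1885])
R=Ro.from_euler('z',FY-.143)*R0
t=lambda gx,z: F(gx,0,z)-R.apply(q)
plan([(t(-60,56.5),R,.015),(t(-215,57.5),R,.034),(t(-215,90),R,.034),(p0+[0,0,.055],R0),(p0+[0,0,.003],R0,.026)])
```

```text
wp end row 2 [0.4764 0.0102 0.2049] [-3.141  0.599  3.084]
wp end row 7 [0.322  0.0192 0.206 ] [-3.141  0.599  3.084]
wp end row 8 [0.3216 0.0192 0.2386] [-3.141  0.599  3.084]
wp end row 14 [0.3866 0.2037 0.2435] [-3.14   0.599 -2.997]
wp end row 16 [0.3863 0.2036 0.1914] [-3.14   0.599 -2.997]
[[0.24,0.0,-0.19],[0.24,0.01,-0.2],[0.64,-0.0,-0.44],[0.63,-0.0,-0.44],[0.64,-0.0,-0.44],[0.64,-0.0,-0.44],[0.63,-0.0,-0.44],[-0.45,-0.0,-0.68]]
   tw [[-0.0,-0.02,-0.01],[-0.01,-0.01,-0.0],[0.0,-0.0,-0.0],[0.0,-0.0,-0.0],[0.0,-0.0,-0.0],[0.0,-0.0,-0.0],[0.0,-0.0,-0.0],[0.0,-0.0,-0.0]]
[[-0.2,0.78,0.11],[-0.22,0.78,0.12],[-0.24,0.76,0.14],[-0.26,0.76,0.16],[-0.28,0.74,0.16],[-0.31,0.74,0.19],[0.37,-0.0,0.54],[0.37,-0.0,0.53]]
   tw [[-0.19,-0.0,-0.28],[-0.19,-0.0,-0.28],[-0.19,-0.0,-0.27],[-0.19,-0.0,-0.28],[-0.19,-0.0,-0.28],[-0.18,-0.0,-0.28],[-0.0,-0.0,0.0],[-0.0,-0.0,0.0]]
```

>>> play_rows:
  translation:
    - [0.24, 0, -0.18]
    - [0.24, 0.01, -0.18]
    - [0.64, 0, -0.44]
    - [0.63, 0, -0.44]
    - [0.64, 0, -0.44]
    - [0.64, 0, -0.44]
    - [0.63, 0, -0.44]
    - [0, 0, 0]
  twist:
    - [0, -0.02, 0]
    - [0, -0.01, 0]
    - [0, 0, 0]
    - [0, 0, 0]
    - [0, 0, 0]
    - [0, 0, 0]
    - [0, 0, 0]
    - [0, 0, 0]
  gripper: [-1, -1, -1, -1, -1, -1, -1, -1]

```text
time: 16.0
tool_pos: [0.3204, 0.0197, 0.2036]
ee_rot: [-3.141, 0.603, 3.082]
wrist_force: [0.5, -0.7, -1.3]
width: 0.0119
finger_force: 30.0
```

>>> play_rows:
  translation:
    - [-0.45, 0, -0.68]
    - [-0.2, 0.78, 0.11]
    - [-0.22, 0.78, 0.12]
    - [-0.24, 0.76, 0.14]
    - [-0.26, 0.76, 0.16]
    - [-0.28, 0.74, 0.16]
    - [-0.31, 0.74, 0.19]
    - [0, 0, 0]
  twist:
    - [0, 0, 0]
    - [-0.19, 0, -0.28]
    - [-0.19, 0, -0.28]
    - [-0.19, 0, -0.27]
    - [-0.19, 0, -0.28]
    - [-0.19, 0, -0.28]
    - [-0.18, 0, -0.28]
    - [0, 0, 0]
  gripper: [-1, -1, -1, -1, -1, -1, -1, -1]

```text
time: 16.8
tool_pos: [0.3898, 0.2066, 0.243]
ee_rot: [-3.141, 0.604, -2.995]
wrist_force: [0.2, -0.7, -0.9]
width: 0.0118
finger_force: 30.0
```

>>> play_rows:
  translation:
    - [0.37, 0, 0.54]
    - [0.37, 0, 0.53]
    - [0, 0, 0]
    - [0, 0, 0]
  twist:
    - [0, 0, 0]
    - [0, 0, 0]
    - [0, 0, 0]
    - [0, 0, 0]
  gripper: [-1, -1, -1, -1]

```text
time: 17.2
tool_pos: [0.3882, 0.2031, 0.1903]
ee_rot: [-3.138, 0.601, -2.999]
wrist_force: [0.1, 0.8, -1.7]
width: 0.012
finger_force: 30.0
```

Run:
```python
from plan import *
R0=Ro.from_euler('xyz',[-3.14106126,.59872969,-2.99793004]); p0=np.array([.3864,.2035,.1885])
s=plan([(p0+[0,0,.0005],R0)])
R=down(.2); pin=np.array([.631,.2635])
print("after release")
plan([(p0-R0.apply([0,0,.07]),R0),(np.array([*pin,.33]),R),(np.array([*pin,.262]),R,.034)],start=s)
a=snap("top")
```

```text
wp end row 1 [0.3865 0.2036 0.1891] [-3.141  0.599 -2.998]
[[0.05,0.02,0.0]]
   tw [[-0.03,0.02,-0.01]]
after release
wp end row 2 [0.3473 0.198  0.2464] [-3.141  0.599 -2.998]
wp end row 10 [0.6311 0.2636 0.3299] [ 3.141  0.    -2.941]
wp end row 12 [0.6311 0.2636 0.2619] [ 3.141  0.    -2.941]
[[0.01,-0.0,-0.87],[0.0,-0.0,-0.87],[-0.9,0.08,0.3],[-0.91,0.06,0.22],[-0.93,0.07,0.16],[-0.94,0.05,0.09],[-0.95,0.05,0.02],[-0.94,0.04,-0.06]]
   tw [[-0.0,-0.0,0.0],[-0.0,-0.0,0.0],[-0.02,0.75,-0.07],[-0.02,0.75,-0.07],[-0.03,0.74,-0.07],[-0.02,0.75,-0.06],[-0.02,0.75,-0.07],[-0.02,0.75,-0.07]]
[[-0.94,0.04,-0.12],[-0.93,0.03,-0.19],[0.0,-0.0,0.85],[0.0,-0.0,0.85]]
   tw [[-0.02,0.75,-0.07],[-0.03,0.74,-0.07],[0.0,0.0,0.0],[0.0,0.0,0.0]]
```

>>> play_rows:
  translation:
    - [0.05, 0, 0.02]
    - [0, 0, 0]
    - [0, 0, 0]
    - [0, 0, 0]
    - [0, 0, 0]
    - [0, 0, 0]
    - [0, 0, -0.4]
  twist:
    - [0, 0, 0]
    - [0, 0, 0]
    - [0, 0, 0]
    - [0, 0, 0]
    - [0, 0, 0]
    - [0, 0, 0]
    - [0, 0, 0]
  gripper: [-1, -1, 0, 0, 0, 0, 0]

```text
time: 17.95
tool_pos: [0.3779, 0.2018, 0.2004]
ee_rot: [-3.138, 0.598, -2.998]
wrist_force: [0.2, 0.7, -0.9]
width: 0.046
finger_force: 0.0
```

>>> play_rows:
  translation:
    - [0, 0, -0.67]
    - [0, 0, -0.67]
    - [-0.9, 0.08, 0.3]
    - [-0.91, 0.06, 0.22]
    - [-0.93, 0.07, 0.16]
    - [-0.94, 0.05, 0.09]
    - [-0.95, 0.05, 0.02]
    - [-0.94, 0.04, -0.06]
  twist:
    - [0, 0, 0]
    - [0, 0, 0]
    - [-0.02, 0.75, -0.07]
    - [-0.02, 0.75, -0.07]
    - [-0.03, 0.74, -0.07]
    - [-0.02, 0.75, -0.06]
    - [-0.02, 0.75, -0.07]
    - [-0.02, 0.75, -0.07]
  gripper: [0, 0, 0, 0, 0, 0, 0, 0]

```text
time: 18.75
tool_pos: [0.562, 0.2468, 0.3097]
ee_rot: [-3.137, 0.15, -2.956]
wrist_force: [0.2, 0.4, 0.1]
width: 0.047
finger_force: 0.0
```

>>> play_rows:
  translation:
    - [-0.94, 0.04, -0.12]
    - [-0.93, 0.03, -0.19]
    - [0, 0, 0]
    - [0, 0, 0]
  twist:
    - [-0.02, 0.75, -0.07]
    - [-0.03, 0.74, -0.07]
    - [0, 0, 0]
    - [0, 0, 0]
  gripper: [0, 0, 0, 0]

```text
time: 19.15
tool_pos: [0.6324, 0.2631, 0.3286]
ee_rot: [-3.14, 0.002, -2.943]
wrist_force: [-0.1, -0.7, -0.6]
width: 0.0471
finger_force: 0.0
```

Run:
```python
from plan import *
b=snap("scene");a=snap("top")
for n in["pin_mid","stick_grip","stick_nose"]:
  for c in("scene","top"):
    print(n,c,[(round(d["score"],2),np.round(d["centre"],3).tolist()) for d in robot.spot_point(n,c)][:2])
def crop(im,c,P,w=60): u,v=proj(P,c)[0].astype(int); k=w*3//4; return cv2.resize(im[max(v-k,0):v+k,max(u-w,0):u+w],(400,300))
cv2.imwrite("pics/chk5.png",np.vstack([np.hstack([crop(a,"top",[.52,.22,.03]),crop(b,"scene",[.6,.25,.05])]),np.hstack([crop(a,"top",[.69,0,.03]),crop(b,"scene",[.7,0,.03])])]))
R=down(.2); pin=np.array([.631,.2635])
plan([(np.array([*pin,.262]),R,.034)])
```

```text
pin_mid scene [(0.69, [0.63, 0.261, 0.03]), (0.65, [0.566, 0.232, 0.005])]
pin_mid top [(0.4, [0.633, 0.264, 0.026])]
stick_grip scene [(0.77, [0.49, 0.219, 0.038])]
stick_grip top []
stick_nose scene [(0.64, [0.566, 0.231, 0.006])]
stick_nose top [(0.69, [0.568, 0.227, 0.011]), (0.33, [0.593, 0.008, 0.182])]
wp end row 3 [0.6309 0.2634 0.2622] [-3.141 -0.    -2.942]
[[-0.0,0.0,0.58],[-0.0,0.01,0.58],[-0.0,0.0,0.57]]
   tw [[-0.0,0.02,-0.0],[-0.01,0.01,-0.01],[-0.0,0.02,-0.0]]
```

View pics/chk5.png

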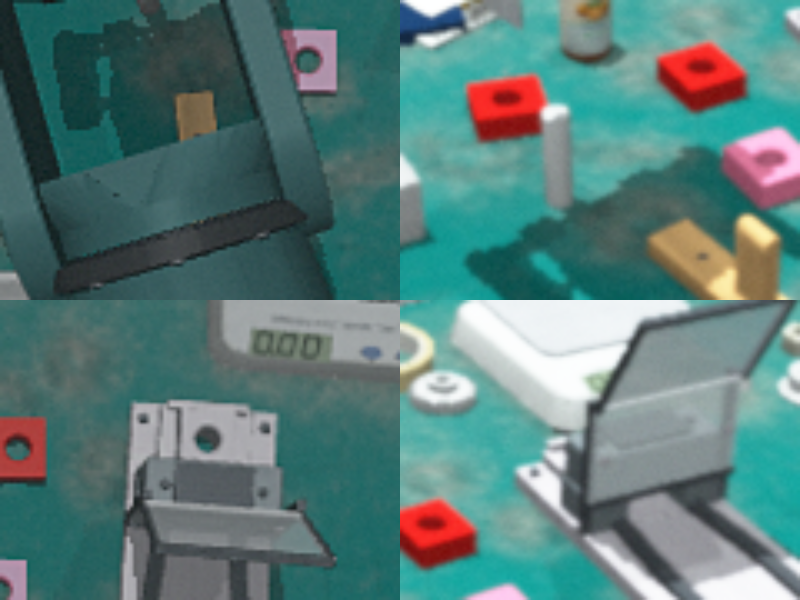

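The stick lies flat at its old spot and the pin stands upright, at (556,155) in the upper-right crop. The block's hole is free at (207,438) in the lower-left crop. Now precise centroids of the pin top and hole rim from the top camera.

Run:
```python
from plan import *
a0=cv2.imread("pics/top0.png"); 
def cen(ims,x,y,r,z,bright):
    o=np.mean([ortho(i,"top",x-r,x+r,y-r,y+r,z,8000).astype(float) for i in ims],0).astype(np.uint8)
    h=cv2.cvtColor(o,cv2.COLOR_BGR2HSV); f=h[...,2].astype(float)-h[...,1]   # white high
    f=np.clip(f,0,255).astype(np.uint8); f=cv2.GaussianBlur(f,(0,0),4); t,m=cv2.threshold(f,0,255,cv2.THRESH_OTSU)
    if not bright: m=255-m
    best=[c for c in cv2.findContours(m,0,2)[0] if cv2.pointPolygonTest(c,(r*8000,r*8000),False)>=0]
    c=max(best,key=cv2.contourArea); (u,v),ax,_=cv2.fitEllipse(c)
    print((round(x+r-v/8000,4),round(y+r-u/8000,4)),np.round(np.array(ax)/8,1),"thr",t)
for z in(.062,): cen([a0],.632,.263,.016,z,True)
ims=[snap("top") for _ in range(4)]
cen(ims,.7015,-.003,.017,.032,False)
cen([a0],.7005,-.003,.016,.014,False)
```

```text
(0.6317, 0.2633) [15.6 16.8] thr 83.0
(0.7009, -0.0026) [18.3 19.4] thr 101.0
(0.7008, -0.0022) [18.2 18.6] thr 92.0
```

Run:
```python
from plan import *
R=down(FY); pin=np.array([.6317,.2633])
plan([(np.array([*pin,.28]),R,.034),(np.array([*pin,.235]),R,.02)])
```

```text
wp end row 3 [0.6319 0.2634 0.2799] [3.141 0.    3.083]
wp end row 6 [0.6319 0.2634 0.2351] [3.141 0.    3.083]
[[-0.0,0.0,0.42],[-0.0,0.01,0.43],[-0.01,-0.0,0.42],[0.0,-0.0,0.37],[0.0,-0.0,0.38],[0.0,-0.0,0.37]]
   tw [[-0.0,0.01,0.86],[-0.0,0.02,0.86],[-0.01,0.01,0.85],[0.0,0.0,0.0],[0.0,0.0,0.0],[0.0,0.0,0.0]]
```

>>> play_rows:
  translation:
    - [0, 0, 0.42]
    - [0, 0.01, 0.43]
    - [-0.01, 0, 0.42]
    - [0, 0, 0]
    - [0, 0, 0]
  twist:
    - [0, 0.01, 0.86]
    - [0, 0.02, 0.86]
    - [-0.01, 0.01, 0.85]
    - [0, 0, 0]
    - [0, 0, 0]
  gripper: [0, 0, 0, 0, 0]

```text
time: 20.25
tool_pos: [0.6321, 0.2634, 0.2795]
ee_rot: [-3.141, -0.001, 3.085]
wrist_force: [0.5, 0.0, 0.9]
width: 0.047
finger_force: 0.0
```

>>> play_rows:
  translation:
    - [0, 0, 0.37]
    - [0, 0, 0.38]
    - [0, 0, 0.37]
    - [0, 0, 0]
    - [0, 0, 0]
    - [0, 0, 0]
  twist:
    - [0, 0, 0]
    - [0, 0, 0]
    - [0, 0, 0]
    - [0, 0, 0]
    - [0, 0, 0]
    - [0, 0, 0]
  gripper: [0, 0, 0, 0, 0, 0]

```text
time: 20.85
tool_pos: [0.6324, 0.2635, 0.2354]
ee_rot: [3.141, 0.001, 3.083]
wrist_force: [0.3, 0.3, -0.0]
width: 0.047
finger_force: 0.0
```

>>> play_rows:
  translation:
    - [0, 0, 0]
    - [0, 0, 0]
    - [0, 0, 0]
    - [0, 0, 0]
    - [0, 0, 0]
    - [0, 0, 0]
  twist:
    - [0, 0, 0]
    - [0, 0, 0]
    - [0, 0, 0]
    - [0, 0, 0]
    - [0, 0, 0]
    - [0, 0, 0]
  gripper: [-1, -1, -1, -1, -1, -1]

```text
time: 21.45
tool_pos: [0.6322, 0.2634, 0.2351]
ee_rot: [3.141, 0.0, 3.083]
wrist_force: [0.7, -0.4, 0.1]
width: 0.015
finger_force: 30.0
```

Run:
```python
from plan import *
o=robot.get_obs(); p=np.array(o["tool_pos"]); R0=Ro.from_euler('xyz',o["ee_rot"]); print(p,o["ee_rot"],o["width"],o["finger_force"])
R=down(FY)
d=np.array([.7009-.6317,-.0026-.2633,0]); d[1]+=.2633-.2635*0-.2633
t=p+d; print(t)
plan([(p+[0,0,.07],R,.035),(t+[0,0,.07],R)])
```

```text
[0.6321642  0.26343289 0.23507255] [3.14132037e+00 1.89936868e-04 3.08325637e+00] 0.014952573575513066 29.99559313058853
[ 0.7013642  -0.00246711  0.23507255]
wp end row 2 [0.6321 0.2634 0.3051] [3.141 0.    3.083]
wp end row 10 [ 0.7012 -0.0023  0.305 ] [3.141 0.    3.083]
[[-0.0,0.0,-0.87],[-0.0,0.0,-0.88],[-0.26,-0.82,-0.0],[-0.27,-0.81,-0.0],[-0.26,-0.82,-0.0],[-0.27,-0.82,-0.0],[-0.26,-0.81,-0.0],[-0.27,-0.82,-0.0]]
   tw [[0.0,0.0,0.0],[0.0,0.0,0.0],[0.0,0.0,0.0],[0.0,0.0,0.0],[0.0,0.0,0.0],[0.0,0.0,0.0],[0.0,0.0,0.0],[0.0,0.0,0.0]]
[[-0.26,-0.82,-0.0],[-0.26,-0.81,-0.0]]
   tw [[0.0,0.0,0.0],[0.0,0.0,0.0]]
```

>>> play_rows:
  translation:
    - [0, 0, -0.88]
    - [0, 0, -0.88]
    - [-0.26, -0.82, -0.1]
    - [-0.27, -0.81, 0]
    - [-0.26, -0.82, 0]
    - [-0.27, -0.82, 0]
    - [-0.26, -0.81, 0]
    - [-0.27, -0.82, 0]
  twist:
    - [0, 0, 0]
    - [0, 0, 0]
    - [0, 0, 0]
    - [0, 0, 0]
    - [0, 0, 0]
    - [0, 0, 0]
    - [0, 0, 0]
    - [0, 0, 0]
  gripper: [-1, -1, -1, -1, -1, -1, -1, -1]

```text
time: 22.25
tool_pos: [0.6843, 0.0628, 0.3086]
ee_rot: [3.141, -0.001, 3.083]
wrist_force: [0.4, 0.1, -0.9]
width: 0.0152
finger_force: 30.0
```

>>> play_rows:
  translation:
    - [-0.26, -0.82, 0]
    - [-0.26, -0.81, 0]
    - [0, 0, 0.4]
    - [0, 0, 0.4]
    - [0, 0, 0]
    - [0, 0, 0]
  twist:
    - [0, 0, 0]
    - [0, 0, 0]
    - [0, 0, 0]
    - [0, 0, 0]
    - [0, 0, 0]
    - [0, 0, 0]
  gripper: [-1, -1, -1, -1, -1, -1]

```text
time: 22.85
tool_pos: [0.7007, -0.0008, 0.2754]
ee_rot: [3.141, -0.003, 3.085]
wrist_force: [0.3, 0.1, -0.5]
width: 0.0152
finger_force: 30.0
```

Run:
```python
from plan import *
o=robot.get_obs(); print(o["tool_pos"],o["ee_rot"],o["width"])
plan([(np.array([.7013642,-.00246711,.2705]),down(FY),.02)])
```

```text
[ 0.70065946 -0.0007529   0.27543959] [ 3.14089307 -0.00339735  3.08504895] 0.015237782521195382
wp end row 1 [ 0.7014 -0.0024  0.2706] [-3.141 -0.     3.083]
[[-0.02,-0.04,0.12]]
   tw [[0.01,-0.03,0.02]]
```

>>> play_rows:
  translation:
    - [0, 0, 0.1]
    - [0, 0, 0]
    - [0, 0, 0]
  twist:
    - [0, 0, 0]
    - [0, 0, 0]
    - [0, 0, 0]
  gripper: [-1, -1, -1]

```text
time: 23.15
tool_pos: [0.7012, -0.0017, 0.2737]
ee_rot: [3.141, 0.001, 3.084]
wrist_force: [0.6, 0.7, -0.9]
width: 0.0158
finger_force: 30.0
```

>>> play_rows:
  translation:
    - [0, 0, 0]
  twist:
    - [0, 0, 0]
  gripper: [-1]

```text
time: 23.25
tool_pos: [0.7012, -0.002, 0.2737]
ee_rot: [3.141, 0.001, 3.084]
wrist_force: [-0.9, -1.0, -0.9]
width: 0.0159
finger_force: 30.0
```

>>> play_rows:
  translation:
    - [0, 0, 0]
  twist:
    - [0, 0, 0]
  gripper: [-1]

```text
time: 23.35
tool_pos: [0.7012, -0.0022, 0.2736]
ee_rot: [3.141, 0.001, 3.083]
wrist_force: [0.3, -0.3, -1.2]
width: 0.0152
finger_force: 30.0
```

>>> play_rows:
  translation:
    - [0, 0, 0.1]
    - [0, 0, 0.1]
    - [0, 0, 0.1]
    - [0, 0, 0]
  twist:
    - [0, 0, 0]
    - [0, 0, 0]
    - [0, 0, 0]
    - [0, 0, 0]
  gripper: [-1, -1, -1, -1]

```text
time: 23.75
tool_pos: [0.7009, -0.0024, 0.2598]
ee_rot: [-3.142, -0.002, 3.083]
wrist_force: [0.0, -0.7, -1.8]
width: 0.0156
finger_force: 30.0
```

>>> play_rows:
  translation:
    - [0, 0, 0.1]
    - [0, 0, 0.1]
    - [0, 0, 0.1]
    - [0, 0, 0]
  twist:
    - [0, 0, 0]
    - [0, 0, 0]
    - [0, 0, 0]
    - [0, 0, 0]
  gripper: [-1, -1, -1, -1]

```text
time: 24.15
tool_pos: [0.701, -0.0024, 0.2481]
ee_rot: [-3.142, -0.001, 3.083]
wrist_force: [-0.8, -0.4, -0.7]
width: 0.0156
finger_force: 30.0
```

>>> play_rows:
  translation:
    - [0, 0, 0.1]
    - [0, 0, 0.1]
    - [0, 0, 0.08]
    - [0, 0, 0]
    - [0, 0, 0]
  twist:
    - [0, 0, 0]
    - [0, 0, 0]
    - [0, 0, 0]
    - [0, 0, 0]
    - [0, 0, 0]
  gripper: [-1, -1, -1, -1, -1]

```text
time: 24.65
tool_pos: [0.7011, -0.0023, 0.2376]
ee_rot: [3.141, -0.001, 3.083]
wrist_force: [0.4, -0.2, -1.6]
width: 0.0152
finger_force: 30.0
```

>>> play_rows:
  translation:
    - [0, 0, 0.05]
    - [0, 0, 0]
    - [0, 0, 0]
    - [0, 0, 0]
    - [0, 0, 0]
    - [0, 0, 0]
    - [0, 0, 0]
  twist:
    - [0, 0, 0]
    - [0, 0, 0]
    - [0, 0, 0]
    - [0, 0, 0]
    - [0, 0, 0]
    - [0, 0, 0]
    - [0, 0, 0]
  gripper: [-1, -1, -1, -0.1, -0.1, -0.1, -0.1]

```text
time: 25.35
tool_pos: [0.7012, -0.0021, 0.2362]
ee_rot: [3.141, 0.0, 3.083]
wrist_force: [-0.4, -1.0, 0.3]
width: 0.0411
finger_force: 0.0
```

>>> play_rows:
  translation:
    - [0, 0, -0.3]
    - [0, 0, -0.8]
    - [0, 0, -0.9]
    - [0, 0, -0.9]
    - [0.5, 0.5, -0.5]
    - [0.7, 0.7, 0]
    - [0.7, 0.7, 0]
    - [0.7, 0.7, 0]
  twist:
    - [0, 0, 0]
    - [0, 0, 0]
    - [0, 0, 0]
    - [0, 0, 0]
    - [0, 0, 0]
    - [0, 0, 0]
    - [0, 0, 0]
    - [0, 0, 0]
  gripper: [-0.1, -0.1, -0.1, -0.1, -0.1, -0.1, -0.1, -0.1]

```text
time: 26.15
tool_pos: [0.6023, 0.1084, 0.3736]
ee_rot: [3.141, 0.002, 3.083]
wrist_force: [0.8, 0.3, -0.5]
width: 0.0426
finger_force: 0.0
```

>>> play_rows:
  translation:
    - [0.9, 0, 0]
    - [0.9, 0, 0]
    - [0.9, 0, 0]
    - [0.9, 0, 0]
    - [0, 0, 0]
    - [0, 0, 0]
  twist:
    - [0, 0, 0]
    - [0, 0, 0]
    - [0, 0, 0]
    - [0, 0, 0]
    - [0, 0, 0]
    - [0, 0, 0]
  gripper: [-0.1, -0.1, -0.1, -0.1, -0.1, -0.1]

```text
time: 26.75
tool_pos: [0.4593, 0.1161, 0.3735]
ee_rot: [3.141, 0.003, 3.084]
wrist_force: [0.2, -0.4, 0.6]
width: 0.0423
finger_force: 0.0
```

Run:
```python
from plan import *
a=snap("top");b=snap("scene"); cv2.imwrite("pics/tend.png",a)
for n in["pin_mid","plate_mid","stick_grip","stick_nose","square_block","v_block","oil_dropper"]:
  for c in("scene","top"):
    print(n,c,[(round(d["score"],2),np.round(d["centre"],3).tolist()) for d in robot.spot_point(n,c)][:5])
for z in(.062,.080):
    o=ortho(a,"top",.685,.717,-.019,.013,z,8000); h=cv2.cvtColor(o,cv2.COLOR_BGR2GRAY)
    print(z); print(cv2.resize(h,(16,16),interpolation=cv2.INTER_AREA))
```

```text
pin_mid scene []
pin_mid top []
plate_mid scene [(0.94, [0.698, 0.132, 0.007]), (0.89, [0.592, 0.145, 0.008]), (0.63, [0.722, 0.253, 0.002]), (0.6, [0.378, 0.192, 0.008])]
plate_mid top [(0.81, [0.592, 0.146, 0.007]), (0.77, [0.376, 0.198, 0.012]), (0.63, [0.698, -0.007, 0.021]), (0.62, [0.695, 0.131, 0.009]), (0.6, [0.723, 0.254, 0.011])]
stick_grip scene [(0.6, [0.491, 0.22, 0.04])]
stick_grip top [(0.87, [0.492, 0.218, 0.044])]
stick_nose scene [(0.65, [0.564, 0.233, 0.009])]
stick_nose top [(0.6, [0.567, 0.226, 0.012])]
square_block scene [(0.57, [0.655, 0.366, 0.002]), (0.42, [0.49, 0.219, 0.037])]
square_block top [(0.61, [0.652, 0.369, 0.002])]
v_block scene [(0.88, [0.417, 0.336, 0.001])]
v_block top [(0.84, [0.42, 0.337, 0.0]), (0.44, [0.651, 0.369, 0.002]), (0.23, [0.485, 0.218, 0.044])]
oil_dropper scene [(0.56, [0.773, 0.181, 0.003])]
oil_dropper top [(0.69, [0.772, 0.178, -0.002])]
0.062
[[161 168 173 171 170 173 173 174 176 175 175 175 174 174 173 170]
 [160 166 170 170 170 172 172 172 173 174 175 175 172 166 157 143]
 [168 169 170 171 171 171 169 168 169 171 172 171 17
[... 1264 characters left out ...]
 170 171 168 159 128 100  95]
 [173 172 163 161 170 173 169 166 167 169 170 170 165 157 154 151]
 [170 164 159 165 172 174 171 168 168 170 170 169 164 166 171 171]
 [167 155 158 173 175 174 174 172 173 173 172 168 164 167 171 171]
 [157 149 163 176 176 174 174 175 172 164 165 168 165 167 168 168]
 [130 134 168 179 175 173 174 177 170 157 161 167 165 166 168 167]
 [ 88  99 156 183 181 177 177 177 172 167 168 168 167 169 168 167]
 [ 62  79 140 181 186 182 182 172 159 161 171 170 167 169 168 165]
 [ 62  73 102 131 151 163 152 138 144 162 171 169 167 169 169 167]
 [ 65  71  73  80 100 112  92 102 145 170 171 168 168 170 170 168]
 [ 63  66  68  67  71  71  56  93 154 175 171 168 169 171 169 167]]
```

The top-camera centroid puts the pin's end at about (0.702, -0.0015) for z = 62 mm, which is fully down and upright. The stick is flat, the bystanders haven't moved, and the hand is clear.

```bash
python3 -c "
from bench import robot
print(robot.close_job())"
```

```text
the job is handed in; nothing more can be done
None
```

The job is handed in at about 27 s of the 69 s allowed: the block was pushed against the end stop with the stick, the stick lies flat on the bench, the pin stands fully down through the block and base, and the three bystanders are where they were.

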